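# Tap the reagent bottles' stoppers home

## Task

Close three of the brown reagent bottles by tapping their raised stoppers fully down, one after another: the yellow one first, then the blue, then the green. Tap each gently from above and lift, shift or tip nothing; leave the white stopper raised as it is and the other things on the bench alone.

Things in the scene. Friction and masses are not known exactly. Their poses are not given: they have to be found in the camera images.
- bottle_yellow: Loose brown reagent bottle (0.25 to 0.6 kg) with a yellow stopper and a yellow stripe on its paper label: 70 mm in diameter up to the shoulder at 100 mm, then a narrow neck to the lip at 135 mm. Origin at the centre of its underside, z up.
- yellow_top (a point): Centre of the flat round top of the yellow stopper, a springy rubber pad 34 mm in diameter that gives about 1 mm for each 2.5 N pressed on it (at most 8 mm). Unpressed, it is 167 mm above the bench when the stopper is fully raised and 155 mm when fully home.
- stopper_yellow (a joint): How far the yellow stopper has been pushed into its bottle, in m: 0 is fully raised (its collar, 38 mm in diameter, 12 mm clear of the bottle's lip), 0.012 is fully home (collar on the lip). It starts at 0 to 0.003, slides against about 2.5 N of friction, stays where it is left, and ends on a firm stop. The give of the rubber pad is not counted.
- bottle_blue: Loose brown reagent bottle (0.25 to 0.6 kg) with a blue stopper and a blue stripe on its paper label: 70 mm in diameter up to the shoulder at 100 mm, then a narrow neck to the lip at 135 mm. Origin at the centre of its underside, z up.
- blue_top (a point): Centre of the flat round top of the blue stopper, a springy rubber pad 34 mm in diameter that gives about 1 mm for each 2.5 N pressed on it (at most 8 mm). Unpressed, it is 167 mm above the bench when the stopper is fully raised and 155 mm when fully home.
- stopper_blue (a joint): How far the blue stopper has been pushed into its bottle, in m: 0 is fully raised (its collar, 38 mm in diameter, 12 mm clear of the bottle's lip), 0.012 is fully home (collar on the lip). It starts at 0 to 0.003, slides against about 2.5 N of friction, stays where it is left, and ends on a firm stop. The give of the rubber pad is not counted.
- bottle_green: Loose brown reagent bottle (0.25 to 0.6 kg) with a green stopper and a green stripe on its paper label: 70 mm in diameter up to the shoulder at 100 mm, then a narrow neck to the lip at 135 mm. Origin at the centre of its underside, z up.
- green_top (a point): Centre of the flat round top of the green stopper, a springy rubber pad 34 mm in diameter that gives about 1 mm for each 2.5 N pressed on it (at most 8 mm). Unpressed, it is 167 mm above the bench when the stopper is fully raised and 155 mm when fully home.
- stopper_green (a joint): How far the green stopper has been pushed into its bottle, in m: 0 is fully raised (its collar, 38 mm in diameter, 12 mm clear of the bottle's lip), 0.012 is fully home (collar on the lip). It starts at 0 to 0.003, slides against about 2.5 N of friction, stays where it is left, and ends on a firm stop. The give of the rubber pad is not counted.
- bottle_white: Loose brown reagent bottle (0.25 to 0.6 kg) with a white stopper and a white stripe on its paper label: 70 mm in diameter up to the shoulder at 100 mm, then a narrow neck to the lip at 135 mm. Origin at the centre of its underside, z up. This one is to be left as it is.
- white_top (a point): Centre of the flat round top of the white stopper, a springy rubber pad 34 mm in diameter that gives about 1 mm for each 2.5 N pressed on it (at most 8 mm). Unpressed, it is 167 mm above the bench when the stopper is fully raised and 155 mm when fully home.
- stopper_white (a joint): How far the white stopper has been pushed into its bottle, in m: 0 is fully raised (its collar, 38 mm in diameter, 12 mm clear of the bottle's lip), 0.012 is fully home (collar on the lip). It starts at 0 to 0.003, slides against about 2.5 N of friction, stays where it is left, and ends on a firm stop. The give of the rubber pad is not counted.
- beaker: Loose glass beaker, 68 mm in diameter, 90 mm high, standing in the row with the bottles. Bystander; origin at the centre of its underside.
- dishes: Loose stack of two petri dishes, 92 mm in diameter, 32 mm high, beyond the row. Bystander; origin at the centre of the underside.
- weight: Loose brass calibration weight, 38 mm in diameter, 55 mm high, beyond the row. Bystander; origin at the centre of its underside.
- washbottle: Loose white wash bottle with a red cap, 68 mm in diameter, 170 mm high, at the robot's right. Bystander; origin at the centre of its underside.
- pipette_stand: Fixed round pipette stand, 220 mm in diameter at the foot, 490 mm high with its glass pipettes, at the left of the robot. Origin at the centre of its underside. The other fixed equipment (white hotplate, blue tube rack, grey balance) stands at the far side, more than 0.64 m ahead of the robot base, and is lower than the bottles.

How it is judged:
By the outcome, as a careful person would: the job done as asked, in the order asked, and still so for the second after the job is handed in, with the robot touching nothing.
It also fails if it takes over 48 s, if anything falls off the work surface, if the arm or the gripper's body presses on something with over 40 N, if the wrist force passes 120 N, or if a joint passes its speed limit or range.

## Robot

A 7-joint arm with a two-finger parallel gripper is mounted at the origin on the work surface. World frame = base frame: x ahead of the robot, y to its left, z up, the work surface at z = 0. Lengths are in m, angles in rad, forces in N, time in s.
With the tool pointing down it reaches from about 0.425 to 0.95 m from the base axis. Payload 16.7 kg.
Tool frame: the origin (TCP) lies between the finger pads; the fingertips stand 22 mm ahead of it and the grasp point (between the pads) lies 3 mm ahead of it; z points along the fingers, y is the direction in which the jaws open and shut (so a half turn about z gives the same grasp; the last joint's range is limited). The gripper opens to 94 mm and grips with 3 to 60 N. Pads are 16 mm wide; open, the fingers measure 119 mm over their backs; the gripper's body (75 mm by 177 mm) begins 78 mm behind the grasp point.
Start: joints at [1.125, 0.426, 0.074, 1.606, -0.034, 1.111, -0.067], TCP at [0.197, -0.645, 0.227] pointing down, gripper open.
Joint ranges: [-2.85, 2.85], [-0.5, 2.14], [-1.23, 1.37], [0.21, 2.46], [-1.02, 4.16], [0.16, 2.05], [-2.73, 2.73]. Speed limits (rad/s): [1.89, 1.89, 2.39, 2.39, 3.01, 3.01, 3.01].

## Interface

Orientations are given as [roll, pitch, yaw] about the fixed x, y, z axes, in that order (R = Rz(yaw) Ry(pitch) Rx(roll)).
In Python, from plant import ctrl, eyes, job, models gives the robot as it stands. The module is installed in compiled form; this text tells all that it offers.
- The arm moves only by the tool apply_moves, never from a script. Its argument "commands" is a list that holds one entry, the list of rows, each a list of 4 numbers: the shift along the tool's x, y, z in cm, then the turn about the tool's z in rad. In form: [[[tx, ty, tz, turn], ...]]. A call has 1 to 12 rows; each row shifts and turns the commanded pose from where the row before left it, along the tool's axes as they then stand; what a row does not reach is not made up. A row lasts 1/10 s, in which the tool goes at most 50 mm and 8.59 degrees, less where a joint would pass 70% of its speed; a pose out of reach is approached as far as the arm can. A call is refused whole if a number of a shift passes 5 or a number of a turn 0.15, either way. A call with a gripper value outside its range is refused whole. "gripper" is the gripper command: -1 is fully open, 1 is shut, values between are in proportion, set as the call begins (left out, the last holds). The fingers move at their own pace and stop on an object; "force" is the grip in N (left out, the last holds). Time passes only in rows, so rows that do not move let the fingers close. It gives the time, the measured TCP pose, the force and the opening at its end, in the units of the state.
- ctrl.state(): the state, without advancing time (a new reading comes with each control period).
- eyes.capture(name): name is "side" or "top" or "wrist"; returns a dict with "frame" (420x560x3 uint8, red, green, blue), "range_z" (420x560 float32, m along the optical axis (not along the pixel's ray), 0 where there is no reading), "mtx" (3x3 intrinsics, pixels), "k1" (the pictures are not rectified: a ray, as slopes to the right and down, at radius r is drawn at 1 + k1 r^2 times it, then the intrinsics apply), "origin" and "attitude" of the camera in the world. Camera axes: x right, y down, z forward; pixel columns grow to the right and rows downward; lengths in m; the calibration is good to about 2 mm. A picture is of the moment at which its call begins.
- job.sign_off(): hands the job in, once; it reports no verdict.
Trained networks look in the newest picture that a camera, given by its name, has taken for a name from the list of things; names that differ only in an ending like _2 or _b are one class to them, and where a whole thing is asked for, a point or a joint stands for the part that bears it (a point fixed in the world has none). Each returns a list of dicts, best first, with "confidence" (0 to 1); they miss things now and then, are a little off and sometimes report something else, mostly with a low value. They report only what shows in the picture. A call takes as long as a camera call.
- models.find_in(thing, camera): "centre" ([x, y, z] in m, in the coordinates of the camera as it stood for that picture, good to about 4 mm: the middle of the surface that is visible of it).
The state is a dict: "time": time; "joint_positions": joint angles; "dq": joint speeds; "tau": joint torques, N m; "eef_pos": TCP position; "eef_rot": TCP orientation; "wrist_force": force on the tool from outside, world axes, zero at the start; "moment": the same for the moment, N m; "finger_gap": finger opening in m.
Only numpy, scipy, OpenCV 4.12 (cv2) and the standard library are available. Lean on these libraries where they do the work, as an engineer would, in place of code of your own. Each camera call takes 0.05 s, during which the arm holds its last target. There are 200 camera calls.

## Working session

There is one attempt and no reset: what is moved stays moved. The work goes in short steps, Python scripts to look and compute and a tool call to move; the robot and the scene stay as the last step left them, time stands still between calls to the robot, and variables do not carry over. Pictures are saved under pics/ and viewed, about 8 in all and at most 12, crops included, and the job is handed in when it is done.

Besides the shell and the picture viewer there is one more tool, called after "Request:" by a JSON object that holds its "api" and its "payload", one argument or row to a line. apply_moves: Moves the arm, as the interface text tells. Its arguments: {"type":"object","properties":{"commands":{"type":"array","items":{"type":"array","items":{"type":"array","items":{"type":"number"}}}},"gripper":{"type":"number"},"force":{"type":"number"}},"required":["commands"]}

```bash
mkdir -p pics
cat > h.py <<'E'
import numpy as np, cv2
from plant import ctrl, eyes, job, models
def w(c,p): 
    return np.array(c["origin"])+np.array(R(c)@np.array(p))
def R(c):
    a=np.array(c["attitude"],float)
    if a.shape==(3,3): return a
    from scipy.spatial.transform import Rotation as Ro
    return Ro.from_euler('xyz',a).as_matrix() if a.size==3 else Ro.from_quat(a).as_matrix()
def save(c,n): cv2.imwrite(f"pics/{n}.png",c["frame"][:,:,::-1])
E
python3 - <<'E'
from h import *
s=ctrl.state(); print(s)
for cam in("top","side"):
    c=eyes.capture(cam); save(c,cam+"0"); print(cam,c["origin"],c["attitude"],c["mtx"],c["k1"])
    for n in["yellow_top","blue_top","green_top","white_top","bottle_yellow","bottle_blue","bottle_green","bottle_white","beaker","dishes","weight","washbottle","pipette_stand"]:
        print(n,[(np.round(w(c,d["centre"]),3),round(d["confidence"],2)) for d in models.find_in(n,cam)[:2]])
print(ctrl.state()["time"])
E
```

```text
{'time': 0.0, 'joint_positions': array([ 1.12448503,  0.42670153,  0.07383896,  1.6065907 , -0.03412015,
        1.11081667, -0.06708185]), 'dq': array([ 2.26891603e-04,  3.97200205e-05, -5.55072464e-04, -1.69118214e-04,
        4.84326146e-04, -7.71545931e-04,  7.74715999e-04]), 'tau': array([-2.75403465e-05, -9.35820723e+01,  3.66610587e+00, -4.54187751e+01,
       -4.87666635e-02,  2.02122889e-02,  1.57923882e-04]), 'eef_pos': array([ 0.19728521, -0.64509869,  0.22680277]), 'eef_rot': array([-3.14033704e+00,  6.75492627e-05,  2.96800226e-01]), 'wrist_force': array([-0.60139735, -0.39880215,  0.13668404]), 'moment': array([0.02288148, 0.02297898, 0.01974456]), 'finger_gap': 0.09410604307491116}
top [0.49506566 0.06158715 1.50526584] [-3.09263724  0.01226951 -1.55130085] [[388.81920118   0.         278.48105728]
 [  0.         388.81920118 207.80458174]
 [  0.           0.           1.        ]] -0.11287297368817338
yellow_top [(array([0.539, 0.02 , 0.169]), 0.42)]
blue_top [(array([0.467, 0.316, 0.17 ]), 0.62), (array([ 0.522, -0.294,  0.107]), 0.25)]
green_top []
white_top []
bott
[... 990 characters left out ...]
04, 0.165]), 0.64)]
green_top [(array([ 0.515, -0.315,  0.163]), 0.51)]
white_top [(array([0.554, 0.19 , 0.167]), 0.53), (array([0.544, 0.003, 0.096]), 0.52)]
bottle_yellow [(array([ 0.547, -0.   ,  0.096]), 0.81), (array([ 0.521, -0.336,  0.104]), 0.65)]
bottle_blue [(array([0.47 , 0.296, 0.088]), 0.68)]
bottle_green [(array([ 0.519, -0.335,  0.104]), 0.68), (array([0.468, 0.29 , 0.093]), 0.33)]
bottle_white [(array([0.686, 0.206, 0.031]), 0.6)]
beaker [(array([ 0.494, -0.151,  0.059]), 0.93)]
dishes [(array([0.687, 0.203, 0.028]), 0.7)]
weight [(array([0.701, 0.007, 0.034]), 0.62)]
washbottle [(array([ 0.608, -0.481,  0.128]), 0.68)]
pipette_stand [(array([0.495, 0.582, 0.197]), 0.95)]
1.4
```

View pics/top0.png

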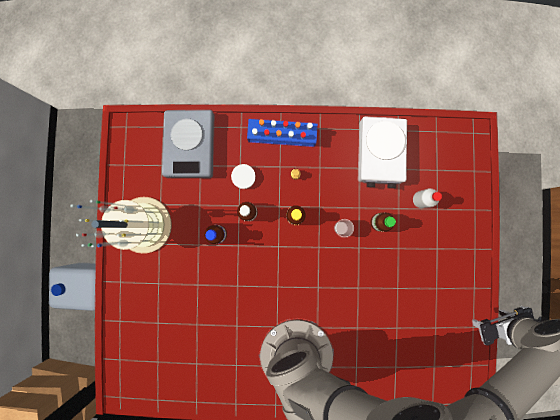

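View pics/side0.png

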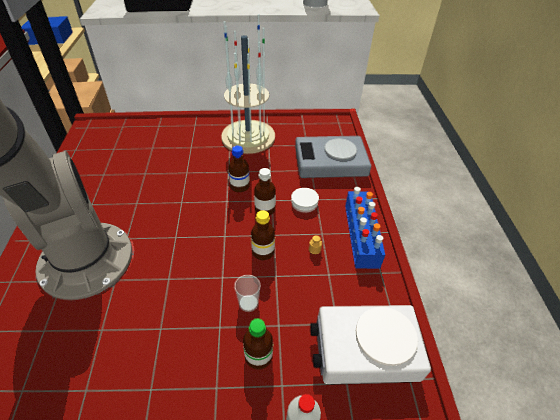

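```bash
cat >> h.py <<'E'
HUE={"yellow":(22,38),"blue":(110,130),"green":(50,75)}
def stop(c,col,zr=(.145,.18)):
    """centre of the stopper's top face: coloured pixels with height in the top band"""
    h=cv2.cvtColor(c["frame"],cv2.COLOR_RGB2HSV); lo,hi=HUE[col]
    v,u=np.nonzero((h[...,0]>=lo)&(h[...,0]<=hi)&(h[...,1]>120)&(h[...,2]>60)&(c["range_z"]>0))
    d=np.diag([1,1,1])
    uv=cv2.undistortPoints(np.c_[u,v].astype(np.float64)[:,None],c["mtx"],np.array([c["k1"],0,0,0.]))[:,0]
    z=c["range_z"][v,u]
    P=np.c_[uv*z[:,None],z]@R(c).T+c["origin"]
    P=P[(P[:,2]>zr[0])&(P[:,2]<zr[1])]
    if len(P)<4: return None
    zt=np.percentile(P[:,2],70); T=P[abs(P[:,2]-zt)<.004]
    return (T[:,:2].max(0)+T[:,:2].min(0))/2, T.mean(0), np.ptp(T,0), len(T)
E
python3 - <<'E'
from h import *
np.set_printoptions(precision=4,suppress=True)
for cam in("top","side"):
    c=eyes.capture(cam)
    for k in HUE: print(cam,k,stop(c,k))
print(ctrl.state()["time"])
E
```

```text
top yellow (array([0.5419, 0.0168]), array([0.5406, 0.0181, 0.1661]), array([0.0311, 0.0312, 0.0071]), 57)
top blue (array([0.4634, 0.3158]), array([0.4634, 0.3149, 0.1668]), array([0.0314, 0.0319, 0.0078]), 65)
top green (array([ 0.5203, -0.3107]), array([ 0.5217, -0.3093,  0.1635]), array([0.0313, 0.0323, 0.0075]), 62)
side yellow (array([0.5397, 0.0134]), array([0.5394, 0.0123, 0.1651]), array([0.0306, 0.0349, 0.0073]), 92)
side blue (array([0.4631, 0.3089]), array([0.4637, 0.3082, 0.1658]), array([0.0327, 0.0303, 0.0064]), 55)
side green (array([ 0.5198, -0.3144]), array([ 0.5199, -0.3149,  0.164 ]), array([0.0306, 0.0322, 0.0069]), 166)
1.5
```

Request:
{"api": "apply_moves", "payload": {
  "commands": [
    [[2.6, -2.65, -0.3, 0], [2.6, -2.65, -0.3, 0], [2.6, -2.65, -0.3, 0], [2.6, -2.65, -0.3, 0], [2.6, -2.65, -0.3, 0], [2.6, -2.65, -0.3, 0], [2.6, -2.65, -0.3, 0], [2.6, -2.65, -0.3, 0], [2.6, -2.65, -0.3, 0], [2.6, -2.65, -0.3, 0], [2.6, -2.65, 0, 0], [2.6, -2.65, 0, 0]]
  ],
  "gripper": 1,
  "force": 20
}}

```text
time: 2.7
eef_pos: [0.4033, -0.2488, 0.2579]
eef_rot: [3.141, -0.001, 0.297]
wrist_force: [0.6, -0.2, 0.1]
finger_gap: 0.0022
```

Request:
{"api": "apply_moves", "payload": {
  "commands": [
    [[2.6, -2.65, 0, 0], [2.6, -2.65, 0, 0], [2.6, -2.65, 0, 0], [2.6, -2.65, 0, 0], [2.6, -2.65, 0, 0], [2.6, -2.65, 0, 0], [0, 0, 0, 0], [0, 0, 0, 0], [0, 0, 0, 0]]
  ]
}}

```text
time: 3.6
eef_pos: [0.5051, -0.0533, 0.2574]
eef_rot: [3.141, 0.0, 0.296]
wrist_force: [-0.7, 0.9, -0.2]
finger_gap: 0.0002
```

```bash
cat >> h.py <<'E'
def go(s,t):
    """tool-axes shift in cm from the measured TCP to world target"""
    from scipy.spatial.transform import Rotation as Ro
    return Ro.from_euler('xyz',s["eef_rot"]).as_matrix().T@(np.array(t)-s["eef_pos"])*100
E
python3 - <<'E'
from h import *
np.set_printoptions(precision=4,suppress=True)
c=eyes.capture("wrist"); save(c,"wr1"); print(c["origin"],c["attitude"])
print(stop(c,"yellow"))
s=ctrl.state();print(s["time"],s["eef_pos"],s["eef_rot"],s["finger_gap"],s["wrist_force"],s["joint_positions"],go(s,[.5405,.015,.22]))
E
```

```text
[ 0.5775 -0.0312  0.4149] [ 2.8784  0.0013 -1.2752]
(array([ 0.5403, -0.1483]), array([0.5409, 0.014 , 0.1657]), array([0.0328, 0.3596, 0.0058]), 1188)
3.65 [ 0.5051 -0.0535  0.2575] [3.1413 0.0002 0.2952] 0.0005221129090726991 [-0.3352 -0.3928  0.1838] [ 0.3356  0.1478 -0.3925  1.9186  0.064   1.0873 -1.3583] [ 5.3826 -5.5263  3.7491]
```

View pics/wr1.png

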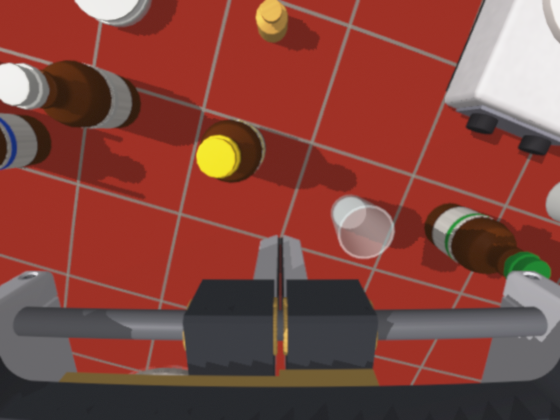

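Request:
{"api": "apply_moves", "payload": {
  "commands": [
    [[1.8, -1.84, 0, 0], [1.8, -1.84, 0, 0], [1.8, -1.84, 0, 0], [0, 0, 1.5, 0], [0, 0, 1.5, 0], [0, 0, 1.5, 0], [0, 0, 0.8, 0], [0, 0, 0.5, 0], [0, 0, 0, 0], [0, 0, 0, 0]]
  ]
}}

```text
time: 4.65
eef_pos: [0.5412, 0.016, 0.2]
eef_rot: [3.141, -0.001, 0.296]
wrist_force: [0.2, 0.4, 0.6]
finger_gap: 0.0006
```

Run:
```python
from h import *
np.set_printoptions(precision=4,suppress=True)
c=eyes.capture("wrist"); save(c,"wr2")
s=ctrl.state();print(s["time"],s["eef_pos"],s["eef_rot"],s["wrist_force"],go(s,[.5405,.0145,.1775]))
for cam in("side",):
    c=eyes.capture(cam)
    for k in HUE: print(k,stop(c,k))
```

```text
4.7 [0.5413 0.016  0.2001] [ 3.1414 -0.0009  0.2965] [-0.5278 -0.4165 -0.5868] [-0.1207  0.1232  2.2649]
yellow (array([0.5397, 0.0113]), array([0.5399, 0.0104, 0.1646]), array([0.0306, 0.0269, 0.0071]), 85)
blue (array([0.4617, 0.308 ]), array([0.463 , 0.3082, 0.1663]), array([0.0294, 0.0306, 0.0071]), 52)
green (array([ 0.5198, -0.3144]), array([ 0.52  , -0.3148,  0.1641]), array([0.0306, 0.032 , 0.0077]), 162)
```

View pics/wr2.png

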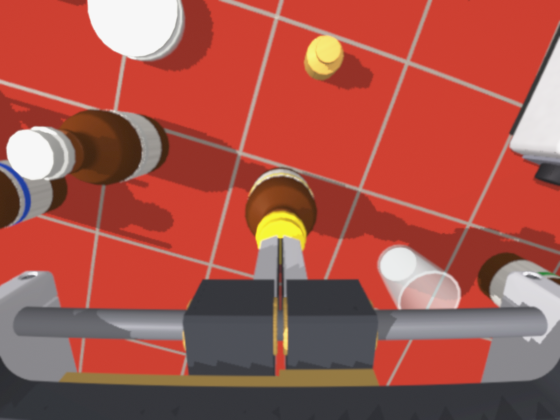

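Request:
{"api": "apply_moves", "payload": {
  "commands": [
    [[-0.1, 0.1, 0.6, 0], [0, 0, 0.4, 0], [0, 0, 0.2, 0], [0, 0, 0.2, 0], [0, 0, 0.2, 0], [0, 0, 0.2, 0], [0, 0, 0.2, 0], [0, 0, 0, 0], [0, 0, 0, 0]]
  ]
}}

```text
time: 5.65
eef_pos: [0.5402, 0.0149, 0.1794]
eef_rot: [-3.142, 0.0, 0.297]
wrist_force: [-0.8, 0.4, 0.5]
finger_gap: 0.0009
```

Request:
{"api": "apply_moves", "payload": {
  "commands": [
    [[0, 0, 0.1, 0], [0, 0, 0.1, 0], [0, 0, 0, 0], [0, 0, 0, 0]]
  ]
}}

```text
time: 6.05
eef_pos: [0.5403, 0.0148, 0.1775]
eef_rot: [-3.142, 0.0, 0.297]
wrist_force: [-0.5, -0.0, 2.0]
finger_gap: 0.0002
```

Request:
{"api": "apply_moves", "payload": {
  "commands": [
    [[0, 0, 0.1, 0], [0, 0, 0, 0], [0, 0, 0, 0]]
  ]
}}

```text
time: 6.35
eef_pos: [0.5403, 0.0149, 0.1765]
eef_rot: [-3.142, -0.0, 0.297]
wrist_force: [-0.7, -0.7, 2.0]
finger_gap: 0.0006
```

Request:
{"api": "apply_moves", "payload": {
  "commands": [
    [[0, 0, 0.1, 0], [0, 0, 0, 0], [0, 0, 0, 0]]
  ]
}}

```text
time: 6.65
eef_pos: [0.5403, 0.0149, 0.1756]
eef_rot: [3.142, -0.0, 0.297]
wrist_force: [-0.9, -0.7, 3.6]
finger_gap: 0.0001
```

Request:
{"api": "apply_moves", "payload": {
  "commands": [
    [[0, 0, 0.1, 0], [0, 0, 0, 0], [0, 0, 0, 0]]
  ]
}}

```text
time: 6.95
eef_pos: [0.5404, 0.0149, 0.1747]
eef_rot: [3.142, -0.0, 0.297]
wrist_force: [-1.7, -1.0, 6.6]
finger_gap: 0.0001
```

Run:
```python
from h import *
np.set_printoptions(precision=4,suppress=True)
s=ctrl.state();print(s["time"],s["eef_pos"],s["wrist_force"],s["moment"])
c=eyes.capture("side");save(c,"s3");print(stop(c,"yellow",(.13,.18)))
```

```text
6.95 [0.5404 0.0149 0.1747] [-1.7093 -0.9915  6.5812] [-0.1603  0.4053 -0.0001]
(array([0.5396, 0.0078]), array([0.5397, 0.0061, 0.151 ]), array([0.0308, 0.0212, 0.0078]), 55)
```

Request:
{"api": "apply_moves", "payload": {
  "commands": [
    [[0, 0, -0.5, 0], [0, 0, -1.5, 0], [0, 0, -2, 0], [0, 0, -2, 0], [0, 0, -1, 0], [0, -3, 0, 0], [0, -4, 0, 0], [0, -4, 0, 0], [0, -4, 0, 0], [0, -4, 0, 0], [0, -4, 0, 0], [0, -2, 0, 0]]
  ]
}}

```text
time: 8.2
eef_pos: [0.4656, 0.2572, 0.245]
eef_rot: [-3.141, -0.0, 0.3]
wrist_force: [0.6, -0.3, -0.2]
finger_gap: 0.0003
```

Request:
{"api": "apply_moves", "payload": {
  "commands": [
    [[0, 0, 0, 0], [0, 0, 0, 0], [0, 0, 0, 0]]
  ]
}}

```text
time: 8.5
eef_pos: [0.4676, 0.2528, 0.2445]
eef_rot: [3.141, 0.0, 0.295]
wrist_force: [0.5, 0.2, -0.5]
finger_gap: 0.0005
```

Run:
```python
from h import *
np.set_printoptions(precision=4,suppress=True)
s=ctrl.state();print(s["time"],s["eef_pos"],s["eef_rot"],s["wrist_force"],s["moment"],s["joint_positions"])
c=eyes.capture("side");save(c,"s4");print(stop(c,"yellow",(.13,.18)))
c=eyes.capture("wrist");save(c,"wr4")
for k in HUE: print(k,stop(c,k,(.13,.18)))
c=eyes.capture("top");print(stop(c,"yellow",(.13,.18)))
```

```text
8.5 [0.4676 0.2528 0.2445] [3.1412 0.0002 0.2954] [ 0.4683  0.2182 -0.4587] [-0.0122 -0.0422 -0.0153] [-0.1012  0.2249 -0.592   1.8771  0.1418  1.0814 -2.0239]
(array([ 0.5396, -0.1388]), array([0.5396, 0.0086, 0.1544]), array([0.0306, 0.3384, 0.0064]), 95)
yellow (array([0.5401, 0.0159]), array([0.5396, 0.0191, 0.1543]), array([0.0329, 0.0347, 0.0063]), 899)
blue (array([0.4643, 0.3126]), array([0.4651, 0.3126, 0.1665]), array([0.0332, 0.0329, 0.0059]), 1183)Traceback (most recent call last):
  File "<stdin>", line 6, in <module>
  File "h.py", line 17, in stop
    uv=cv2.undistortPoints(np.c_[u,v].astype(np.float64)[:,None],c["mtx"],np.array([c["k1"],0,0,0.]))[:,0]
       ~~~~~~~~~~~~~~~~~~~^^^^^^^^^^^^^^^^^^^^^^^^^^^^^^^^^^^^^^^^^^^^^^^^^^^^^^^^^^^^^^^^^^^^^^^^^^^
cv2.error: OpenCV(4.12.0) /io/opencv/modules/calib3d/src/undistort.dispatch.cpp:347: error: (-215:Assertion failed) CV_IS_MAT(_src) && CV_IS_MAT(_dst) && (_src->rows == 1 || _src->cols == 1) && (_dst->rows == 1 || _dst->cols == 1) && _src->cols + _src->rows - 1 == _dst->rows + _dst->cols - 1 && (CV_MAT_TYPE(_src->type) == CV_32FC2 || CV_MAT_TYPE(_src->type) == CV_64FC2) && (CV_MAT_TYPE(_dst->type) == CV_32FC2 || CV_MAT_TYPE(_dst->type) == CV_64FC2) in function 'cvUndistortPointsInternal'
```

View pics/wr4.png

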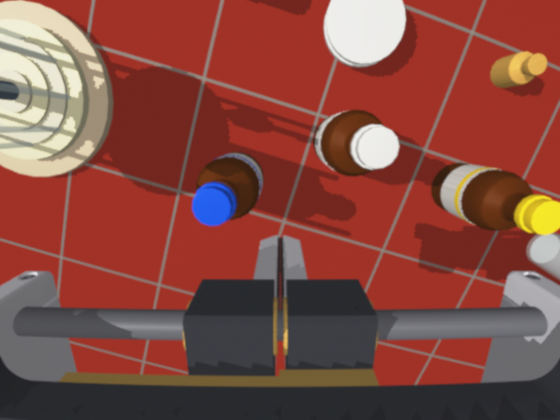

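Request:
{"api": "apply_moves", "payload": {
  "commands": [
    [[0.7, -2.9, 0, 0], [0.7, -2.9, 0, 0], [0, 0, 1.5, 0], [0, 0, 1.5, 0], [0, 0, 1, 0], [0, 0, 0.5, 0], [0, 0, 0, 0], [0, 0, 0, 0], [0, 0, 0, 0]]
  ]
}}

```text
time: 9.5
eef_pos: [0.4639, 0.3135, 0.2001]
eef_rot: [-3.141, -0.001, 0.296]
wrist_force: [-0.2, 0.2, 0.5]
finger_gap: 0.0005
```

Run:
```python
from h import *
np.set_printoptions(precision=4,suppress=True)
s=ctrl.state();print(s["time"],s["eef_pos"],s["wrist_force"],s["joint_positions"][6],go(s,[.4643,.312,.1747]))
c=eyes.capture("wrist");save(c,"wr5")
cv2.imwrite("pics/wr5c.png",c["frame"][150:400,180:400,::-1])
```

```text
9.5 [0.4639 0.3135 0.2001] [-0.1583  0.2049  0.4509] -2.1767690981486663 [-0.0072  0.1536  2.5372]
```

View pics/wr5c.png

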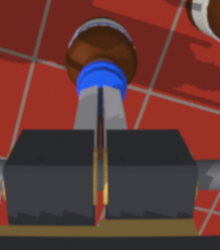

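Request:
{"api": "apply_moves", "payload": {
  "commands": [
    [[0, 0.1, 0.6, 0], [0, 0, 0.4, 0], [0, 0, 0.2, 0], [0, 0, 0.2, 0], [0, 0, 0.2, 0], [0, 0, 0.2, 0], [0, 0, 0.2, 0], [0, 0, 0.1, 0], [0, 0, 0.1, 0], [0, 0, 0.1, 0], [0, 0, 0, 0], [0, 0, 0, 0]]
  ]
}}

```text
time: 10.75
eef_pos: [0.4639, 0.3125, 0.1766]
eef_rot: [-3.142, -0.0, 0.297]
wrist_force: [0.7, -0.6, 2.6]
finger_gap: 0.0006
```

Request:
{"api": "apply_moves", "payload": {
  "commands": [
    [[0, 0, 0.1, 0], [0, 0, 0, 0], [0, 0, 0, 0]]
  ]
}}

```text
time: 11.05
eef_pos: [0.464, 0.3126, 0.1756]
eef_rot: [-3.142, -0.0, 0.297]
wrist_force: [-0.5, -1.4, 3.9]
finger_gap: 0.0008
```

Request:
{"api": "apply_moves", "payload": {
  "commands": [
    [[0, 0, 0.1, 0], [0, 0, 0, 0], [0, 0, 0, 0]]
  ]
}}

```text
time: 11.35
eef_pos: [0.464, 0.3126, 0.1747]
eef_rot: [-3.142, -0.0, 0.297]
wrist_force: [-0.1, -1.9, 6.5]
finger_gap: 0.0006
```

Request:
{"api": "apply_moves", "payload": {
  "commands": [
    [[0, 0, -0.5, 0], [0, 0, -1.5, 0], [0, 0, -2, 0], [0, 0, -2, 0], [0, 0, -1, 0], [-0.4, 2, 0, 0], [-0.8, 4, 0, 0], [-0.8, 4, 0, 0], [-0.8, 4, 0, 0], [-0.8, 4, 0, 0], [-0.8, 4, 0, 0], [-0.8, 4, 0, 0]]
  ]
}}

```text
time: 12.55
eef_pos: [0.49, 0.0471, 0.2449]
eef_rot: [-3.142, -0.001, 0.297]
wrist_force: [0.9, 0.8, -0.4]
finger_gap: 0.0003
```

Request:
{"api": "apply_moves", "payload": {
  "commands": [
    [[-0.8, 4, 0, 0], [-0.8, 4, 0, 0], [-0.8, 4, 0, 0], [-0.8, 4, 0, 0], [-0.8, 4, 0, 0], [-0.8, 4, 0, 0], [-0.8, 3, 0, 0], [0, 0, 0, 0], [0, 0, 0, 0], [0, 0, 0, 0]]
  ]
}}

```text
time: 13.55
eef_pos: [0.5157, -0.2246, 0.2446]
eef_rot: [-3.141, -0.0, 0.298]
wrist_force: [1.3, 0.3, 0.2]
finger_gap: 0.0004
```

Run:
```python
from h import *
np.set_printoptions(precision=4,suppress=True)
s=ctrl.state();print(s["time"],s["eef_pos"],s["eef_rot"],s["wrist_force"],s["joint_positions"][6])
c=eyes.capture("wrist");save(c,"wr6");print("green",stop(c,"green",(.13,.18)))
c=eyes.capture("side");save(c,"s6")
for k in HUE: print(k,stop(c,k,(.13,.18)))
```

```text
13.55 [ 0.5157 -0.2246  0.2446] [-3.1411 -0.0002  0.2981] [1.306  0.2987 0.1932] -1.0428496911135392
green (array([ 0.5215, -0.3112]), array([ 0.5219, -0.3109,  0.1647]), array([0.0325, 0.0325, 0.0059]), 1043)
yellow None
blue None
green (array([ 0.5198, -0.3139]), array([ 0.5199, -0.3151,  0.1638]), array([0.0306, 0.0323, 0.0066]), 167)
```

View pics/wr6.png

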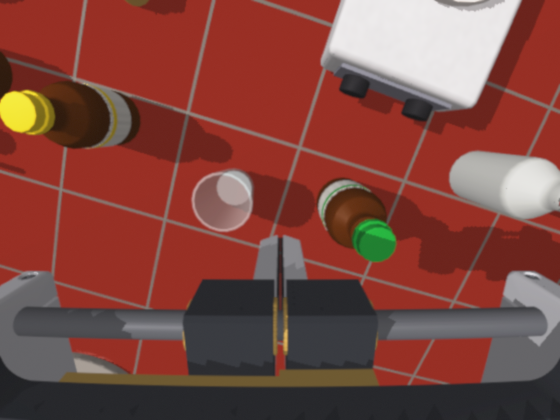

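Request:
{"api": "apply_moves", "payload": {
  "commands": [
    [[-0.65, 2.8, 0, 0], [-0.65, 2.8, 0, 0], [-0.7, 2.8, 0, 0], [0, 0, 1.5, 0], [0, 0, 1.5, 0], [0, 0, 1, 0], [0, 0, 0.5, 0], [0, 0, 0, 0], [0, 0, 0, 0], [0, 0, 0, 0]]
  ]
}}

```text
time: 14.65
eef_pos: [0.5214, -0.3119, 0.2001]
eef_rot: [3.141, -0.001, 0.297]
wrist_force: [0.1, -0.5, 0.5]
finger_gap: 0.0002
```

Run:
```python
from h import *
np.set_printoptions(precision=4,suppress=True)
s=ctrl.state();print(s["time"],s["eef_pos"],s["wrist_force"],go(s,[.521,-.3115,.1747]))
c=eyes.capture("wrist");save(c,"wr7")
cv2.imwrite("pics/wr7c.png",c["frame"][150:400,180:400,::-1])
```

```text
14.65 [ 0.5214 -0.3119  0.2001] [ 0.081  -0.5318  0.4985] [-0.0252 -0.054   2.5405]
```

View pics/wr7c.png

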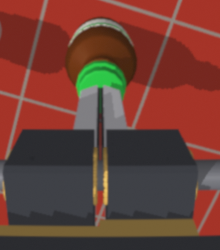

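Centred: the stopper and the fingers are both at column ~100 in the crop. Pressing.

Request:
{"api": "apply_moves", "payload": {
  "commands": [
    [[0, 0, 0.6, 0], [0, 0, 0.4, 0], [0, 0, 0.2, 0], [0, 0, 0.2, 0], [0, 0, 0.2, 0], [0, 0, 0.2, 0], [0, 0, 0.2, 0], [0, 0, 0.1, 0], [0, 0, 0.1, 0], [0, 0, 0.1, 0], [0, 0, 0, 0], [0, 0, 0, 0]]
  ]
}}

```text
time: 15.9
eef_pos: [0.5211, -0.3121, 0.1765]
eef_rot: [-3.142, -0.0, 0.297]
wrist_force: [-1.0, -0.2, 1.9]
finger_gap: 0.0006
```

Request:
{"api": "apply_moves", "payload": {
  "commands": [
    [[0, 0, 0.1, 0], [0, 0, 0, 0], [0, 0, 0, 0]]
  ]
}}

```text
time: 16.2
eef_pos: [0.5211, -0.3121, 0.1756]
eef_rot: [3.142, -0.0, 0.297]
wrist_force: [-1.9, 1.6, 4.4]
finger_gap: 0.0005
```

Request:
{"api": "apply_moves", "payload": {
  "commands": [
    [[0, 0, 0.1, 0], [0, 0, 0, 0], [0, 0, 0, 0]]
  ]
}}

```text
time: 16.5
eef_pos: [0.5212, -0.3121, 0.1747]
eef_rot: [3.141, -0.0, 0.297]
wrist_force: [-2.3, 0.6, 6.6]
finger_gap: 0.0006
```

Request:
{"api": "apply_moves", "payload": {
  "commands": [
    [[0, 0, -0.5, 0], [0, 0, -1.5, 0], [0, 0, -2, 0], [0, 0, -2, 0], [0, 0, -2, 0], [-3, 1, 0, 0], [-3, 1, 0, 0], [-3, 1, 0, 0], [-2, 1, 0, 0], [0, 0, 0, 0], [0, 0, 0, 0], [0, 0, 0, 0]]
  ]
}}

```text
time: 17.7
eef_pos: [0.4284, -0.3818, 0.255]
eef_rot: [3.141, -0.001, 0.298]
wrist_force: [0.1, -0.3, 0.1]
finger_gap: 0.0003
```

Run:
```python
from h import *
np.set_printoptions(precision=4,suppress=True)
s=ctrl.state();print(s["time"],s["eef_pos"],s["dq"],s["wrist_force"])
for cam in("top","side"):
  c=eyes.capture(cam);save(c,cam+"9")
  for k in HUE: print(cam,k,stop(c,k,(.145,.175)))
  for n in ("white_top","bottle_white","beaker","weight","dishes","washbottle"): print(n,[(np.round(w(c,d["centre"]),3),round(d["confidence"],2)) for d in models.find_in(n,cam)[:1]])
```

```text
17.7 [ 0.4284 -0.3818  0.255 ] [-0.0087  0.0043 -0.0023  0.0014  0.0011 -0.0041  0.0006] [ 0.0903 -0.291   0.0706]
top yellow (array([0.5406, 0.0181]), array([0.5412, 0.0175, 0.1553]), array([0.0281, 0.0281, 0.0073]), 61)
top blue (array([0.4632, 0.3145]), array([0.4629, 0.3154, 0.1555]), array([0.0317, 0.0325, 0.0077]), 65)
top green (array([ 0.5204, -0.309 ]), array([ 0.5212, -0.3095,  0.1548]), array([0.0315, 0.0332, 0.0075]), 64)
white_top []
bottle_white [(array([0.55 , 0.196, 0.109]), 0.81)]
beaker [(array([ 0.497, -0.172,  0.022]), 0.63)]
weight [(array([0.699, 0.019, 0.032]), 0.44)]
dishes [(array([0.685, 0.215, 0.035]), 0.72)]
washbottle [(array([ 0.605, -0.458,  0.111]), 0.78)]
side yellow (array([0.5396, 0.014 ]), array([0.5396, 0.0126, 0.1543]), array([0.0307, 0.0343, 0.0069]), 90)
side blue (array([0.4642, 0.3093]), array([0.4633, 0.3085, 0.1548]), array([0.0296, 0.0336, 0.0065]), 52)
side green (array([ 0.5197, -0.3138]), array([ 0.5198, -0.3152,  0.1544]), array([0.0308, 0.0325, 0.0068]), 161)
white_top []
bottle_white [(array([0.553, 0.177, 0.092]), 0.73)]
beaker [(array([ 0.492, -0.15 ,  0.059]), 0.8)]
weight [(array([0.544, 0.008, 0.157]), 0.6)]
dishes [(array([0.688, 0.205, 0.03 ]), 0.86)]
washbottle [(array([ 0.607, -0.484,  0.128]), 0.63)]
```

View pics/side9.png

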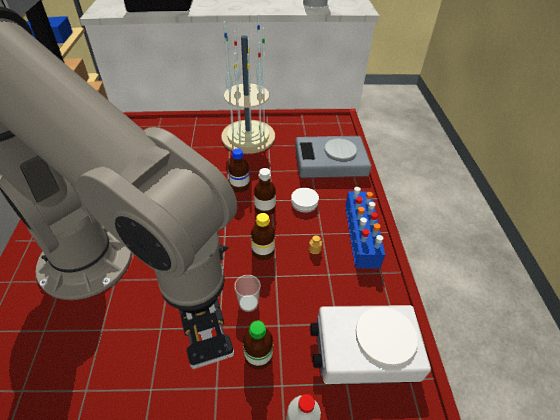

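All three tops are at about 155 mm, and everything stands where it was.

```bash
python3 -c "
from plant import job; print(job.sign_off())"
```

```text
the job is handed in; nothing more can be done
None
```

I pressed the yellow, then the blue, then the green stopper fully down, using the shut fingertips. Each press peaked at about 6.6 N. I then lifted straight off, moved clear of the bottles and handed the job in at about 18 s.

- **Stopper heights:** The last top and side pictures put the three stopper tops at 154 to 156 mm, where fully home is 155 mm. Before pressing they were at 164 to 167 mm.
- **Bottles:** The three closed bottles are upright and unmoved to within about 2 mm, by each camera's own before-and-after readings.
- **Other things:** The white stopper still looks raised in the final picture, and none of the other items appears to have moved.
- **What disagreed or failed:**
  - The top and side cameras differ by 3 to 7 mm in y. I used the wrist camera's position, which lies between them.
  - The network did not find the white stopper's top in the last pictures. In the final side picture it also reported the weight on the yellow stopper. I judged the white stopper by eye; the top camera found the weight where it was, within about 4 mm.

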